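# Cap the full sharps bin and hold its bracket's sprung arm open

### The job

The yellow sharps bin in the desk bracket is full and is about to be lifted out by a colleague. First seat the red cap fully home and flat in the bin's mouth and let go of it; then swing the bracket's sprung retaining arm, the one with the black grip, away from the bin all the way back to its stop, and keep holding it there: finish while still holding the arm against its spring. Leave the bin standing in its seat and do not disturb the other things on the table.

Things in the scene. Friction and masses are not known exactly. Their poses are not given: they have to be found in the camera images.
- bracket: White steel bracket screwed to the table: base plate 200 x 200 x 5 mm, seat ring 14 mm high (inside radius 69.5 mm) for the bin, back plate 170 mm wide, 145 mm high on its +x side, pivot pin of the arm at its +x +y corner. Origin on the table under the seat's centre; z up; -x is its front, roughly towards the robot (yaw -0.1 to 0.25).
- sharps_bin: Yellow 2 litre sharps bin, loose, about 0.9 kg, standing in the bracket's seat. Radius 66 mm at the foot, 74 mm at 125 mm height, then a lid of radius 80 mm from 125 to 155 mm height, on it a red collar (outside radius 47 mm) up to 163 mm. Origin at the centre of its underside, 5 mm above the table; z up.
- bin_mouth (a point): Centre of the bin's round mouth at the top of the red collar, 163 mm above the bin's underside, 168 mm above the table. Mouth inside diameter 73 mm, 38 mm deep.
- red_cap: Loose red plug cap, 50 g, plug down on the table among bottles. Plug 68 mm across (62 mm at its chamfered foot), 12 mm long; flange 86 mm across from 12 to 17 mm height; on top a grip bar 46 mm long along the cap's x, 16 mm thick along its y, from 17 to 39 mm height. Origin at the centre of the plug's underside; z up.
- cap_flange (a point): Point on the cap's axis level with the underside of its flange (12 mm above its origin). With the cap fully home it coincides with bin_mouth.
- retaining_arm (a joint): Angle of the sprung retaining arm, rad: 0 = at rest, closed round the front of the bin; grows as it swings clockwise seen from above, away from the bin and round to the bracket's +y side; stop at 1.25. A torsion spring drives it back to 0: about 0.6 N m at 0, evenly up to 2.1 N m at 1.25 (3 to 10 N at the grip). It never stays open by itself.
- black_grip (a point): Centre line of the arm's upright black grip, 147.5 mm above the table, 209 mm from the pivot axis. The grip stands 97.5 to 174.5 mm above the table; it is 26 mm long on the line away from the pivot (always the point's direction from pivot_point) and 14 mm thick across it, the way it travels. The arm's flat steel band below it reaches 118 mm above the table.
- pivot_point (a point): Point on the arm's upright pivot axis, 147.5 mm above the table; 75 mm in x and 105 mm in y from the bracket's origin. While the arm is closed a narrow tongue on it reaches over the rim of the bin's lid on the front left (top 168 mm above the table, 62 to 90 mm from the bin's axis).
- alcohol_bottle: Small clear glass bottle, green label, white cap: radius 23 mm, 85 mm tall. Upright; origin at the centre of its underside.
- swab_tub: White and blue tub of swabs: radius 30 mm, 75 mm tall. Upright; origin at the centre of its underside.
- pump_bottle: White hand-sanitiser pump bottle: radius 40 mm, 184 mm tall. Upright; origin at the centre of its underside.
- steel_tray: Shallow steel tray 100 x 160 x 22 mm with two vials standing in it. Origin at the centre of its underside.
- vial0: Amber vial with blue cap in the tray: radius 11 mm, 45 mm tall. Upright; origin at the centre of its underside.
- vial1: Amber vial with orange cap in the tray: radius 11 mm, 45 mm tall. Upright; origin at the centre of its underside.
- scanner: Grey barcode scanner on its black stand, foot 90 x 75 mm, about 130 mm tall. Upright; origin at the centre of its underside.
- swab_carton: Green carton 60 x 120 x 50 mm. Origin at the centre of its underside.
Not all that is in view belongs to the job. There is more than one size of the sharps_bin; the one meant has the size given above. There is more than one size of the red_cap; the one meant has the size given above.

How it is judged (in metres and radians):
On the way, in this order (a step that is already met when the one before it is completed fails the run):
1. the red cap is fully home in the bin's mouth and released, with the retaining arm still closed (distance between cap_flange and bin_mouth below 0.006 m and z of cap_flange in the frame of bin_mouth below 0.003 m and angle between red_cap's own z axis and vertical below 0.07 rad and contact force between the fingers and red_cap below 0.1 N and value of joint retaining_arm below 0.2 rad), for 0.2 s.
2. the fingers hold the retaining arm at its stop (value of joint retaining_arm above 1.19 rad and contact force between the fingers and retaining_arm above 2 N), for 0.2 s.
At the end, for the whole second after the job is handed in: Fingers press on the retaining arm with over 2 N and keep it still within 0.06 rad of its stop (above 1.19); the cap is home (flange within 3 mm of the collar, tilt under 0.07 rad) and untouched; the bin stands in its seat (within 8 mm, tilt under 0.07 rad), untouched by the robot (all of step 2 and velocity of joint retaining_arm between -0.05 and 0.05 rad/s and contact force between the fingers and red_cap below 0.1 N and contact force between the arm and sharps_bin below 0.1 N and distance between cap_flange and bin_mouth below 0.006 m and z of cap_flange in the frame of bin_mouth below 0.003 m and angle between each of red_cap, sharps_bin's own z axis and vertical below 0.07 rad and x of sharps_bin in the frame of bracket between -0.008 and 0.008 m and y of sharps_bin in the frame of bracket between -0.008 and 0.008 m and z of sharps_bin in the frame of bracket below 0.01 m); the arm keeps its last pose, push and grip.
It fails at once if the alcohol bottle or the swab tub is pushed away (over 30 mm) or knocked over (distance of any of alcohol_bottle, swab_tub from where it was at the start of the episode above 0.03 m or angle between any of alcohol_bottle, swab_tub's own z axis and vertical above 0.4 rad).
It fails at once if the pump bottle, scanner or green carton is pushed away (over 30 mm) or knocked over (distance of any of pump_bottle, scanner, swab_carton from where it was at the start of the episode above 0.03 m or angle between any of pump_bottle, scanner, swab_carton's own z axis and vertical above 0.4 rad).
It fails at once if the steel tray or a vial is pushed away (over 30 mm) or knocked over (distance of any of steel_tray, vial0, vial1 from where it was at the start of the episode above 0.03 m or angle between any of steel_tray, vial0, vial1's own z axis and vertical above 0.4 rad).
It fails at once if the bin is tipped or lifted out of its seat (angle between sharps_bin's own z axis and vertical above 0.2 rad or z of sharps_bin in the frame of bracket above 0.02 m).
It also fails if it takes over 64 s, if anything falls off the work surface, if the arm or the gripper's body presses on something with over 40 N, if the wrist force passes 120 N, or if a joint passes its speed limit or range.

### The arm

A 7-joint arm with a two-finger parallel gripper is mounted at the origin on the work surface. World frame = base frame: x ahead of the robot, y to its left, z up, the work surface at z = 0. Lengths are in mm, angles in rad, forces in N, time in s.
With the tool pointing down it reaches from about 400 to 875 mm from the base axis. Payload 19.3 kg.
Tool frame: the origin (TCP) lies at the very end of the fingers, on their centre line; the grasp point (between the pads) lies arm.grasp_offset behind it (arm.grasp_offset is the distance from the TCP to the grasp point, in mm); z points along the fingers, y is the line along which they close (so a half turn about z gives the same grasp; the last joint's range is limited). The gripper opens to 85 mm and grips with 20 to 120 N. Pads are 22 mm wide; open, the fingers measure 114 mm over their backs; the gripper's body (76 mm by 85 mm) begins 54 mm behind the grasp point. The pads swing forward as they close: fully open they stand 13 mm farther back than shut.
Start: joints at [1.035, 0.521, -0.036, 1.599, 0.021, 1.021, -0.113], TCP at [280.683, -558.418, 202.191] pointing down, gripper open.
Joint ranges: [-2.91, 2.91], [-0.3, 2.13], [-1.5, 1.42], [0.17, 2.43], [-1.26, 4.41], [0.16, 1.93], [-2.52, 2.52]. Speed limits (rad/s): [1.89, 1.89, 2.39, 2.39, 3.01, 3.01, 3.01].

### API

Orientations are given as a unit quaternion [x, y, z, w].
In Python, from bench import arm gives the robot as it stands. Calls block until the motion is done:
- arm.movep(position, orientation): joint-space move of the TCP to a pose.
- arm.servo_line(position, frame=None, rate=150): straight line of the TCP; frame=None keeps the orientation; rate is the mean speed in mm/s.
- arm.set_joints(angles): joint-space move.
- arm.set_gripper(opening, effort=None): finger opening in mm; effort is the grip in N (None keeps the last); returns when the fingers have stopped.
- arm.hold(seconds).
- arm.ik(position, orientation): joint angles nearest the present ones, or None.
- arm.read_state(): the state.
- arm.grab_frame(name): name is "side" or "top" or "wrist"; returns the picture (480x640x3 uint8, blue, green, red); there is no depth.
- arm.calibration(name): a dict with "vertical_fov" (degrees; the focal length in pixels is half the picture's height over the tangent of half this angle, whatever the lens; pixels are square), "cx", "cy" (the principal point, pixels), "cam_to_world" (4x4, takes a point from camera to world coordinates). Camera axes: x right, y down, z forward; pixel columns grow to the right and rows downward; lengths in mm; the calibration is good to about 2 mm. A picture is of the moment at which its call begins: read the wrist's pose just before it. calibration takes no time and is no camera call; for the wrist camera it gives the pose at the moment of the call.
A pose or a line that the arm cannot do raises arm.IKError and nothing moves.
- arm.close_job(): hands the job in; it is judged then, once.
Trained networks look in the newest picture that a camera, given by its name, has taken for a name from the list of things; names that differ only in an ending like _2 or _b are one class to them, and where a whole thing is asked for, a point or a joint stands for the part that bears it (a point fixed in the world has none). Each returns a list of dicts, best first, with "confidence" (0 to 1); they miss things now and then, are a little off and sometimes report something else, mostly with a low value. They report only what shows in the picture. A call takes as long as a camera call. They do not tell look-alikes from the thing itself.
- arm.spot_in(camera, label): "bbox" ([left, top, right, bottom] in pixels, round what is visible of it).
The state is a dict: "clock": time; "joints": joint angles; "joint_velocities": joint speeds; "effort": joint torques, N m; "tool_pos": TCP position; "orientation": TCP orientation; "ft_force": force on the tool from outside, world axes, zero at the start; "ft_torque": the same for the moment, N m; "opening": finger opening in mm; "finger_force": force on a finger pad.
Only numpy, scipy, OpenCV 4.12 (cv2) and the standard library are available. Lean on these libraries where they do the work, as an engineer would, in place of code of your own. Each camera call takes 0.05 s, during which the arm holds its last target. There are 200 camera calls.

## Working session

There is one attempt and no reset: what is moved stays moved. The work goes in short steps, each a Python script; the robot and the scene stay as the last script left them, time stands still between calls to the robot, and variables do not carry over. Pictures are saved under pics/ and viewed, at most 10 in all, crops included, and the job is handed in when it is done.

```bash
mkdir -p pics; ls; python3 - <<'E'
from bench import arm
import cv2, numpy as np
for c in ("side","top"):
    im=arm.grab_frame(c); cv2.imwrite(f"pics/{c}0.png",im)
    k=arm.calibration(c); print(c,k["vertical_fov"],k["cx"],k["cy"],np.round(k["cam_to_world"],3).tolist())
    for l in ("red_cap","sharps_bin","bracket","black_grip","alcohol_bottle","swab_tub","pump_bottle","steel_tray","scanner","swab_carton"):
        print(l,[(np.round(d["bbox"]).astype(int).tolist(),round(d["confidence"],2)) for d in arm.spot_in(c,l)])
s=arm.read_state(); print(s["clock"],s["orientation"],s["ft_force"],arm.grasp_offset)
E
```

```text
pics
side 51.919643361790705 319.85266844798815 240.14058379820054 [[-0.943, -0.264, 0.201, 263.419], [-0.331, 0.719, -0.611, 751.155], [0.017, -0.643, -0.766, 1055.856], [0.0, 0.0, 0.0, 1.0]]
red_cap [([359, 180, 388, 199], 0.69), ([407, 190, 445, 218], 0.6)]
sharps_bin [([239, 204, 309, 285], 0.68), ([333, 250, 433, 368], 0.64), ([218, 241, 321, 276], 0.6)]
bracket [([217, 199, 328, 312], 0.83), ([204, 337, 215, 354], 0.61), ([241, 202, 309, 287], 0.56)]
black_grip [([216, 240, 321, 277], 0.94)]
alcohol_bottle [([322, 157, 338, 186], 0.73)]
swab_tub [([355, 132, 379, 162], 0.58)]
pump_bottle [([282, 113, 314, 172], 0.68), ([241, 205, 307, 284], 0.44)]
steel_tray [([175, 300, 237, 370], 0.61)]
scanner [([222, 411, 275, 478], 0.75), ([242, 204, 308, 286], 0.62)]
swab_carton [([173, 373, 220, 440], 0.75)]
top 45.394938363608425 323.1539918559445 244.19779756726737 [[0.003, -0.977, 0.212, 149.54], [-1.0, -0.004, -0.004, 30.35], [0.004, -0.212, -0.977, 1703.506], [0.0, 0.0, 0.0, 1.0]]
red_cap [([424, 252, 453, 280], 0.83), ([419, 301, 460, 340], 0.63)]
sharps_bin [([292, 173, 350, 231], 0.94), ([240, 267, 316, 342], 0.84), ([274, 172, 332, 252], 0.47), ([479, 228, 504, 253], 0.38)]
bracket [([275, 165, 354, 247], 0.7)]
black_grip [([272, 176, 329, 251], 0.9)]
alcohol_bottle [([428, 207, 454, 226], 0.66)]
swab_tub [([478, 228, 504, 252], 0.68)]
pump_bottle [([437, 151, 470, 203], 0.8)]
steel_tray [([213, 170, 267, 208], 0.74)]
scanner [([147, 233, 184, 270], 0.79)]
swab_carton [([159, 193, 204, 220], 0.77)]
1.1 [ 9.73005362e-01  2.30782507e-01 -6.66194410e-07 -1.37947561e-05] [ 4.36244191e-01  9.91305396e-02 -3.61545328e-04] 18.700000000000003
```

View pics/side0.png

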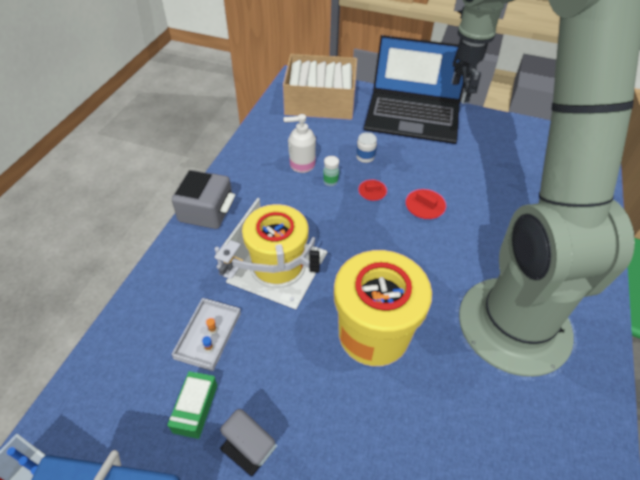

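View pics/top0.png

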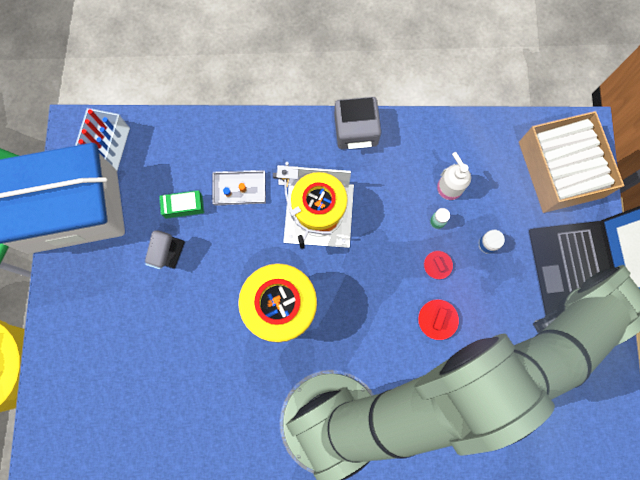

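Candidates. Caps: small red at top (438,265), about 29 px or 86 mm across, and large red at (439,320), about 41 px or 120 mm. I take the small one. Bins: the one in the bracket at (320,200), lid about 158 mm, and a larger loose one at (278,303). There is also a third yellow bin on the floor at the left edge. I take the one in the bracket. Next is a close crop and the positions.

```bash
cat > h.py <<'E'
from bench import arm
import cv2, numpy as np
from scipy.spatial.transform import Rotation as R
def cal(c):
    k=arm.calibration(c); return 240/np.tan(np.radians(k["vertical_fov"]/2)),k["cx"],k["cy"],np.array(k["cam_to_world"])
def p2w(k,uv,z):
    f,cx,cy,T=k; uv=np.atleast_2d(np.asarray(uv,float))
    d=np.c_[(uv[:,0]-cx)/f,(uv[:,1]-cy)/f,np.ones(len(uv))]@T[:3,:3].T
    return (T[:3,3]+d*((z-T[2,3])/d[:,2])[:,None])[:,:2]
def w2p(k,P):
    f,cx,cy,T=k; q=(np.atleast_2d(P)-T[:3,3])@T[:3,:3]
    return np.c_[q[:,0]/q[:,2]*f+cx,q[:,1]/q[:,2]*f+cy]
def redmask(im):
    h=cv2.cvtColor(im,cv2.COLOR_BGR2HSV)
    return ((((h[...,0]<6)|(h[...,0]>172))&(h[...,1]>150)&(h[...,2]>70))*255).astype(np.uint8)
def redblob(im,uv,r):
    """outer contour of the red blob nearest uv"""
    m=np.zeros(im.shape[:2],np.uint8); cv2.circle(m,tuple(int(x) for x in uv),r,255,-1)
    m&=redmask(im); cs=cv2.findContours(m,cv2.RETR_EXTERNAL,cv2.CHAIN_APPROX_NONE)[0]
    return max(cs,key=cv2.contourArea)[:,0,:]
def circ(k,c,z):
    """min enclosing circle of contour mapped to plane z"""
    w=p2w(k,c,z).astype(np.float32); (x,y),r=cv2.minEnclosingCircle(w.reshape(-1,1,2))
    return np.round([x,y,r,*w.mean(0)],1)
def down(a):  # tool down, closing line (tool y) at world angle a
    x=np.array([np.sin(a),-np.cos(a),0]);y=np.array([np.cos(a),np.sin(a),0])
    return R.from_matrix(np.c_[x,y,np.cross(x,y)]).as_quat()
E
python3 - <<'E'
from h import *
for c,cap,big,bin_ in (("top",(438,265),(439,320),(320,198)),("side",(373,189),(426,204),(275,222))):
    im=cv2.imread(f"pics/{c}0.png"); k=cal(c)
    print(c,"cap",circ(k,redblob(im,cap,20),15),"big",circ(k,redblob(im,big,27),15),"collar",circ(k,redblob(im,bin_,26),168))
    print(" grip",p2w(k,(301,241) if c=="top" else (315,260),147.5 if c=="top" else 136))
    print(" bottle",p2w(k,(441,217) if c=="top" else (331,160),85),"tub",p2w(k,(491,240) if c=="top" else (367,138),75))
im=cv2.imread("pics/top0.png")
a=cv2.resize(im[190:350,400:520],None,fx=3.3,fy=3.3,interpolation=cv2.INTER_CUBIC)
b=cv2.resize(im[155:255,260:365],None,fx=3.8,fy=3.8,interpolation=cv2.INTER_CUBIC)
H=max(a.shape[0],b.shape[0]); o=np.zeros((H,a.shape[1]+b.shape[1],3),np.uint8); o[:a.shape[0],:a.shape[1]]=a;o[:b.shape[0],a.shape[1]:]=b
print(o.shape,a.shape); cv2.imwrite("pics/crop.png",o)
E
```

```text
top cap [ 455.2 -319.7   42.4  455.  -319.2] big [ 292.5 -313.7   58.7  292.5 -314. ] collar [615.1  38.   45.6 614.8  38. ]
 grip [[496.16221063  86.16004325]]
 bottle [[ 583.61248436 -319.37582691]] tub [[ 517.67126392 -464.51519545]]
side cap [ 454.6 -321.5   42.2  453.5 -320.9] big [ 291.4 -319.4   59.2  290.6 -318.7] collar [612.6  39.   44.2 613.   39.1]
 grip [[494.95223233  79.51079042]]
 bottle [[ 589.90399963 -328.08653919]] tub [[ 520.17949522 -478.34206948]]
(528, 795, 3) (528, 396, 3)
```

View pics/crop.png

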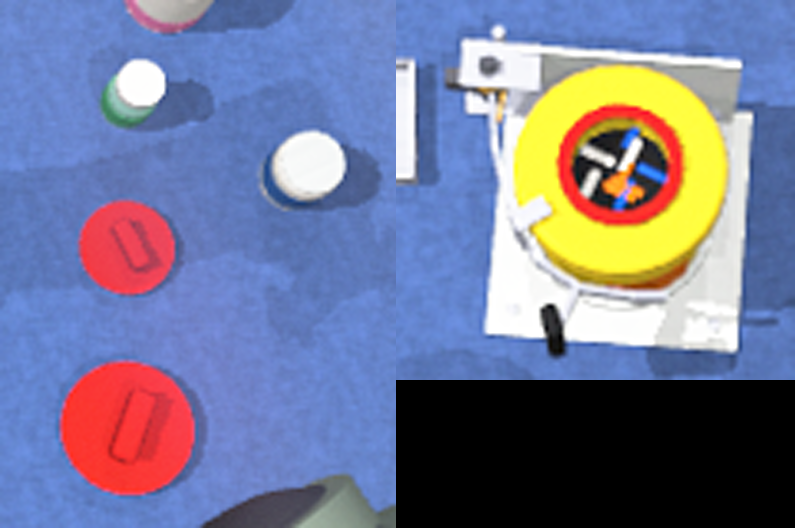

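The crop shows the small cap at (128,248). Its measured radius is 42.4 mm, which matches the 43 mm flange, and the large one measures 59 mm. Its bar lies about 0.48 rad from x. The bracket's bin collar (620,165) is at about (614,38.5), the grip is at (552,330) and the pivot at (490,65). Next I move above the cap and refine with the wrist camera.

```bash
python3 - <<'E'
from h import *
arm.movep([455,-320,210],down(-1.09))
arm.hold(0.2)
k=cal("wrist"); im=arm.grab_frame("wrist"); cv2.imwrite("pics/w1.png",im); np.save("w1.npy",np.array([*k[:3],*k[3].ravel()]))
s=arm.read_state(); print(s["clock"],s["tool_pos"],np.round(k[3],3).tolist(),k[:3], s["joints"])
uv=w2p(k,[[455,-320,15]])[0]; print(uv)
try: print(circ(k,redblob(im,uv,160),15), arm.spot_in("wrist","red_cap"))
except Exception as e: print(e)
E
```

```text
Traceback (most recent call last):
bench.IKError: the arm cannot take that pose within its joint ranges
```

```bash
python3 - <<'E'
from h import *
for p in ([455,-320,210],[455,-320,20],[614,38.5,260],[614,38.5,180],[500,85,130],[600,250,130]):
    r=[]
    for a in np.arange(-3.1,3.1,0.2):
        q=arm.ik(p,down(a))
        if q is not None: r.append(round(a,1))
    print(p,r)
print(arm.ik([455,-320,210],down(-1.09+np.pi)),arm.read_state()["joints"])
E
```

```text
[455, -320, 210] []
[455, -320, 20] []
[614, 38.5, 260] [np.float64(-3.1), np.float64(-2.9), np.float64(-1.5), np.float64(-1.3), np.float64(-1.1), np.float64(-0.9), np.float64(-0.7), np.float64(-0.5), np.float64(-0.3), np.float64(-0.1), np.float64(0.1), np.float64(0.3), np.float64(0.5), np.float64(0.7), np.float64(0.9), np.float64(1.1), np.float64(1.3), np.float64(1.5), np.float64(1.7), np.float64(1.9), np.float64(2.1), np.float64(2.3), np.float64(2.5), np.float64(2.7), np.float64(2.9)]
[614, 38.5, 180] []
[500, 85, 130] []
[600, 250, 130] []
None [ 1.03480647  0.52142067 -0.03630762  1.59949763  0.02119781  1.02108566
 -0.11278872]
```

```bash
sed -i 's/x=np.array(\[np.sin(a),-np.cos(a),0\])/x=np.array([-np.sin(a),np.cos(a),0])/' h.py; python3 - <<'E'
from h import *
for p in ([455,-320,20],[614,38.5,180],[500,85,130],[600,250,130]):
    print(p,[round(float(a),1) for a in np.arange(-3.1,3.1,0.4) if arm.ik(p,down(a)) is not None])
arm.movep([455,-320,210],down(-1.09))
arm.hold(0.2)
k=cal("wrist"); im=arm.grab_frame("wrist"); cv2.imwrite("pics/w1.png",im); np.save("w1.npy",np.array([*k[:3],*k[3].ravel()]))
s=arm.read_state(); print(s["clock"],s["tool_pos"],np.round(k[3],3).tolist(),k[:3], s["joints"])
uv=w2p(k,[[455,-320,15]])[0]; print(uv)
try: print(circ(k,redblob(im,uv,160),15), arm.spot_in("wrist","red_cap"))
except Exception as e: print(e)
E
```

```text
[455, -320, 20] [-3.1, -2.7, -2.3, -1.9, -1.5, -1.1, -0.7, -0.3, 0.1, 0.5, 0.9, 1.3, 1.7, 2.1, 2.5, 2.9]
[614, 38.5, 180] [-3.1, -2.7, -2.3, -1.9, -1.5, -1.1, -0.7, -0.3, 0.1, 0.5, 0.9, 1.3, 1.7, 2.1, 2.5, 2.9]
[500, 85, 130] [-3.1, -2.7, -2.3, -1.9, -1.5, -1.1, -0.7, -0.3, 0.1, 0.5, 0.9, 1.3, 1.7, 2.1, 2.5, 2.9]
[600, 250, 130] [-3.1, -2.7, -2.3, -1.9, -1.5, -1.1, -0.7, -0.3, 0.1, 0.5, 0.9, 1.3, 1.7, 2.1, 2.5, 2.9]
2.4833 [ 454.51470248 -320.85992017  209.90088077] [[0.46, -0.847, -0.265, 522.903], [-0.888, -0.439, -0.137, -286.587], [-0.0, 0.298, -0.954, 381.605], [0.0, 0.0, 0.0, 1.0]] (np.float64(330.97804875794526), 323.10044547082765, 237.03481414447975) [ 0.58125425  0.40497008 -0.09820311  1.77186513  0.04711123  0.96716394
 -0.62732194]
[321.7815305  203.99733283]
[ 287.7 -315.1   60.1  296.1 -316.1] [{'bbox': [215.5, 275.9, 303.0, 359.6], 'confidence': 0.85}, {'bbox': [285.3, 167.6, 361.2, 242.8], 'confidence': 0.71}]
```

View pics/w1.png

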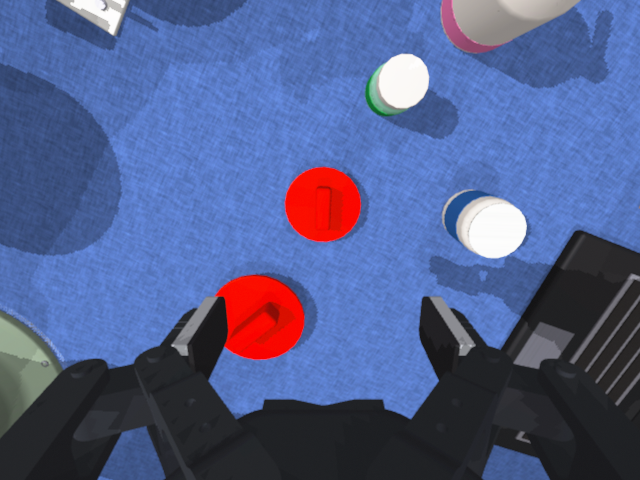

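The wrist picture shows the small cap at (323,204), with its bar vertical and so already square to the fingers. The large cap is at (260,316), the bottle at (398,83) and the tub at (490,225), all well clear. Next I refine the centre, grasp, lift and carry the cap to above the bin.

```bash
python3 - <<'E'
from h import *
im=cv2.imread("pics/w1.png"); k=cal("wrist"); a=np.load("w1.npy"); k=(a[0],a[1],a[2],a[3:].reshape(4,4))
c=redblob(im,(323,204),44); print("cap",circ(k,c,15))
x,y,r=circ(k,c,15)[:3]; assert 38<r<47
q=down(-1.09)
arm.set_gripper(50,40)
arm.movep([x,y,60],q); arm.servo_line([x,y,19],rate=80); arm.hold(0.2)
s=arm.read_state(); print("at",np.round(s["tool_pos"],1),s["ft_force"])
arm.set_gripper(10,60); s=arm.read_state(); print("grip",s["opening"],s["finger_force"],s["tool_pos"],s["ft_force"])
arm.servo_line([x,y,120],rate=150); s=arm.read_state(); print("lift",s["opening"],s["finger_force"],s["clock"])
arm.servo_line([x,y,290],rate=250)
arm.movep([590,25,290],q); arm.hold(0.4)
k=cal("wrist"); im=arm.grab_frame("wrist"); cv2.imwrite("pics/w2.png",im); np.save("w2.npy",np.array([*k[:3],*k[3].ravel()]))
s=arm.read_state(); print(s["clock"],s["tool_pos"],s["opening"],w2p(k,[[614,38.5,168]]))
for l in ("bin_mouth","sharps_bin","black_grip"): print(l,arm.spot_in("wrist",l))
E
```

```text
cap [ 454.1 -321.6   42.8  454.8 -321.3]
at [ 454.3 -321.8   19.4] [-0.97449593  0.49646725 -0.28059075]
grip 10.087878758163452 0.0 [ 454.09714857 -321.60348052   19.0215492 ] [0.2396709  0.14845061 0.540154  ]
lift 10.114857570850116 0.0 5.7833
8.4583 [590.01731469  24.82355173 290.01612718] 10.28913312061275 [[320.83775062 191.23841236]]
bin_mouth [{'bbox': [237.5, 98.2, 412.5, 269.4], 'confidence': 0.84}, {'bbox': [3.3, 257.3, 228.9, 452.8], 'confidence': 0.63}]
sharps_bin [{'bbox': [0.0, 259.9, 230.2, 452.3], 'confidence': 0.95}, {'bbox': [237.5, 97.6, 412.1, 269.6], 'confidence': 0.56}]
black_grip [{'bbox': [214.8, 28.2, 276.1, 291.6], 'confidence': 0.86}]
```

View pics/w2.png

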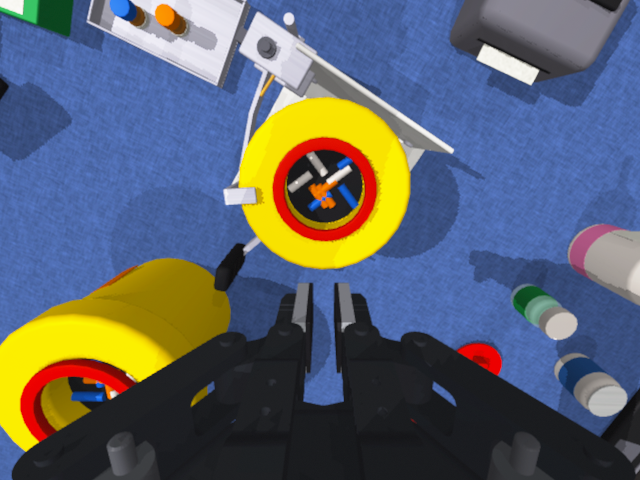

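The wrist picture shows the fingers empty, so the grasp missed: opening 10 mm, no force. A red cap sits at (480,360). The collar is at (325,188) and the black grip at (230,268). I look for where the cap is now.

```bash
python3 - <<'E'
from h import *
a=np.load("w2.npy"); k=(a[0],a[1],a[2],a[3:].reshape(4,4))
im=cv2.imread("pics/w2.png"); print("proj cap,big",w2p(k,[[454.5,-321,15],[292,-315,15]]))
c=redblob(im,(325,188),60); print("collar",circ(k,c,168))
print("red at 480,360",circ(k,redblob(im,(480,360),30),15))
for n in ("top","side"):
    kk=cal(n); im=arm.grab_frame(n); cv2.imwrite(f"pics/{n}1.png",im)
    for u in (w2p(kk,[[454.5,-321,15]])[0],): 
        try: print(n,"cap",circ(kk,redblob(im,u,20),15))
        except Exception as e: print(n,e)
t=cv2.imread("pics/top1.png");s=cv2.imread("pics/side1.png")
o=np.hstack([cv2.resize(t[200:340,390:520],None,fx=3,fy=3,interpolation=2),cv2.resize(s[120:260,310:440],None,fx=3,fy=3,interpolation=2)]); cv2.imwrite("pics/c1.png",o)
print(arm.read_state()["clock"])
E
```

```text
proj cap,big [[474.2957698  365.67543263]
 [416.95637618 433.94505099]]
collar [615.4  35.7  45.9 616.4  36.4]
red at 480,360 [ 461.4 -321.9   42.7  474.6 -321.7]
top cap [ 455.3 -319.9   42.7  454.6 -319.7]
side cap [ 454.9 -320.8   42.4  453.5 -320.7]
8.7083
```

View pics/c1.png

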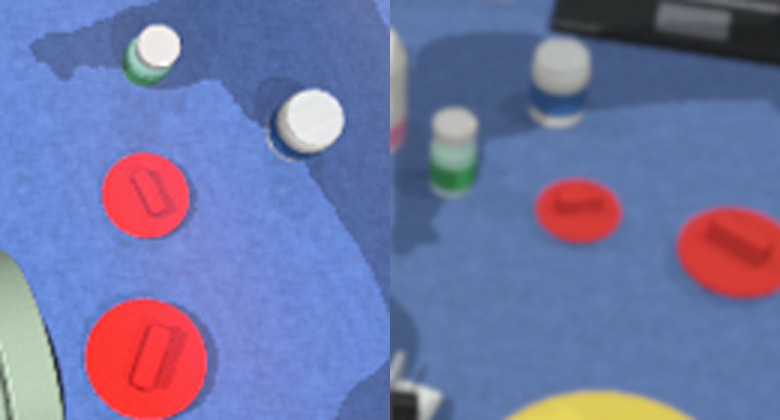

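```bash
python3 - <<'E'
from h import *
for n,tcp in (("w2",[590,24.8,290]),("w1",[454.5,-320.9,209.9])):
    a=np.load(n+".npy"); k=(a[0],a[1],a[2],a[3:].reshape(4,4)); t=np.array(tcp)
    y=np.array([np.cos(-1.09),np.sin(-1.09),0]); xx=np.array([-y[1],y[0],0])
    for h in (0,10,18.7,30):
        for d in ((-5,5) if n=="w2" else (-42.5,42.5)): print(n,h,d,np.round(w2p(k,[t+[0,0,h]+d*y, t+[0,0,h]+d*y+11*xx]),0).tolist())
E
```

```text
w2 0 -5 [[313.0, 276.0], [312.0, 258.0]]
w2 0 5 [[330.0, 276.0], [330.0, 258.0]]
w2 10 -5 [[312.0, 284.0], [312.0, 264.0]]
w2 10 5 [[331.0, 283.0], [331.0, 264.0]]
w2 18.7 -5 [[311.0, 291.0], [311.0, 271.0]]
w2 18.7 5 [[331.0, 291.0], [331.0, 271.0]]
w2 30 -5 [[311.0, 302.0], [310.0, 281.0]]
w2 30 5 [[332.0, 302.0], [332.0, 281.0]]
w1 0 -42.5 [[246.0, 276.0], [245.0, 258.0]]
w1 0 42.5 [[397.0, 276.0], [398.0, 257.0]]
w1 10 -42.5 [[242.0, 283.0], [240.0, 264.0]]
w1 10 42.5 [[401.0, 283.0], [402.0, 264.0]]
w1 18.7 -42.5 [[238.0, 291.0], [236.0, 271.0]]
w1 18.7 42.5 [[405.0, 291.0], [406.0, 271.0]]
w1 30 -42.5 [[232.0, 302.0], [230.0, 281.0]]
w1 30 42.5 [[410.0, 301.0], [412.0, 280.0]]
```

The wrist image suggests the real fingertips stand some 20 to 30 mm behind the reported TCP. That would explain closing above the bar. I check in the existing side picture, which costs no robot time.

```bash
python3 - <<'E'
from h import *
k=cal("side"); im=cv2.imread("pics/side1.png"); t=np.array([590,24.8,290])
u=w2p(k,[t,t+[0,0,18.7],t+[0,0,40],t+[0,0,72.7]]); print(u)
x,y=u[0].astype(int); S=5
c=cv2.resize(im[y-75:y+35,x-60:x+60],None,fx=S,fy=S,interpolation=cv2.INTER_CUBIC)
for p in u: 
    q=((p-[x-60,y-75])*S).astype(int); cv2.line(c,(q[0]-60,q[1]),(q[0]-30,q[1]),(0,0,255),2); cv2.circle(c,tuple(q),3,(255,0,255),-1)
cv2.imwrite("pics/s1c.png",c)
E
```

```text
[[283.70403502 187.67233263]
 [283.36963421 181.50036639]
 [282.97778126 174.26801817]
 [282.3522775  162.72322542]]
```

View pics/s1c.png

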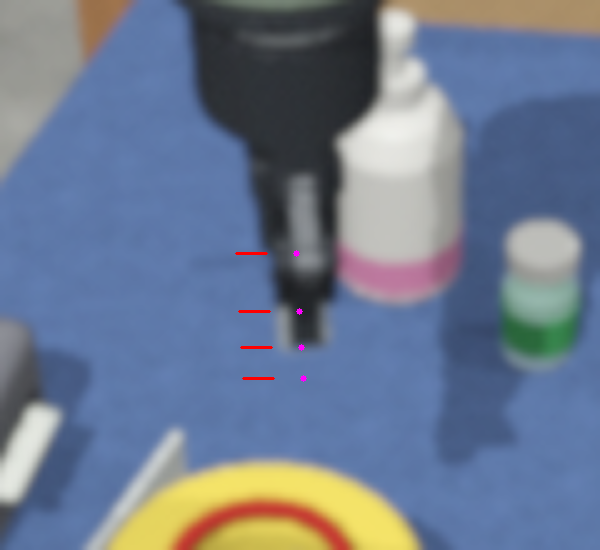

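The side crop shows the fingertips ending level with the mark 18.7 mm behind the reported TCP, so the tips are about 20 mm short. I go back, probe down by force onto the flange with the fingers pre-opened round the bar, and then grip.

```bash
python3 - <<'E'
from h import *
q=down(-1.09); x,y=454.5,-321.0
arm.movep([x,y,70],q); arm.set_gripper(28,40); arm.servo_line([x,y,24],rate=120); arm.hold(0.3)
f0=arm.read_state()["ft_force"][2]; print("f0",f0)
z=24
while z>-14:
    z-=2; arm.servo_line([x,y,z],rate=60); arm.hold(0.05)
    s=arm.read_state(); f=s["ft_force"][2]-f0
    if z<8: print(z,round(s["tool_pos"][2],1),round(f,1))
    if f>3: break
zc=s["tool_pos"][2]; print("contact",zc,s["ft_force"],s["clock"])
arm.servo_line([x,y,zc+3.5],rate=60)
arm.set_gripper(10,60); s=arm.read_state(); print("grip",s["opening"],s["finger_force"],s["tool_pos"],s["ft_force"],s["clock"])
E
```

```text
f0 -0.7625594043589453
6 5.9 1.1
4 3.9 0.7
2 1.9 0.2
0 -0.1 1.1
-2 -2.1 1.0
-4 -4.1 0.9
-6 -6.1 1.3
-8 -8.1 1.0
-10 -10.1 0.3
-12 -12.1 0.1
-14 -12.5 36.4
contact -12.48360661088395 [-7.84775957  6.16816273 35.65517997] 17.15
grip 14.396615301225077 59.38718855381012 [ 454.52667708 -321.05684378   -8.98441446] [-1.25289694  0.52751383  7.74558533] 17.6667
```

```bash
python3 - <<'E'
from h import *
q=down(-1.09); x,y=454.5,-321.0
arm.servo_line([x,y,230],rate=250); s=arm.read_state(); print("lift",s["opening"],s["finger_force"],s["clock"])
arm.movep([585,22,230],q); arm.hold(0.4)
s=arm.read_state(); k=cal("wrist"); im=arm.grab_frame("wrist"); cv2.imwrite("pics/w3.png",im); np.save("w3.npy",np.array([*k[:3],*k[3].ravel()]))
u=w2p(k,[[614.3,37.3,168]])[0]; print(s["tool_pos"],s["clock"],u)
c=redblob(im,u,80); print("collar",circ(k,c,168))
w=p2w(k,c,168).astype(np.float32); print("ell",cv2.fitEllipse(w.reshape(-1,1,2)))
print("grip",arm.spot_in("wrist","black_grip")[:1])
E
```

```text
lift 14.583634721913823 58.300153613090515 18.775
[585.03141602  21.69480535 230.05531346] 20.55 [321.4261353  197.47441204]
collar [606.6  33.7  55.  608.   32.8]
ell ((607.083251953125, 32.17245864868164), (94.69386291503906, 110.17884826660156), 111.43875122070312)
grip [{'bbox': [192.6, 1.9, 266.3, 318.4], 'confidence': 0.8}]
```

View pics/w3.png

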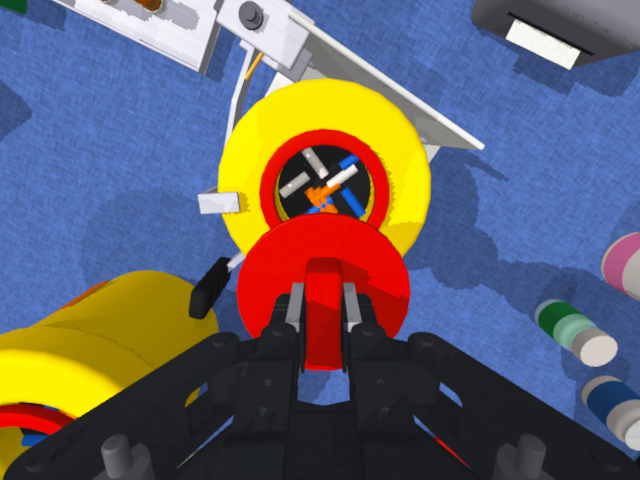

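The picture shows the cap held level: flange centre column about 323, edges at (237,290) and (410,290). The collar arc, top (325,129) and sides (262,195)/(390,195), is partly hidden by the cap. I fit both arcs with their known radii and insert with force monitoring.

```bash
python3 - <<'E'
from h import *
from scipy.optimize import least_squares
a=np.load("w3.npy"); k=(a[0],a[1],a[2],a[3:].reshape(4,4)); im=cv2.imread("pics/w3.png")
c=redblob(im,(322,230),110)
A=c[c[:,1]<203]; B=c[(c[:,1]>222)&(c[:,1]<292)&((c[:,0]<300)|(c[:,0]>345))]
def fit(P,z,r,g):
    w=p2w(k,P,z); s=least_squares(lambda p:np.hypot(*(w-p[:2]).T)-r,g,loss="soft_l1"); return s.x,np.sqrt(np.mean(s.fun**2)),len(P)
col=fit(A,168,47,[614,37]); fl=fit(B,256,43,[585,22]); print("collar",col,"flange",fl,"tcp 585.0 21.7")
cap=fl[0]-[585.03,21.69]
print("cap in grip",cap, "target tcp wrist",col[0]-cap)
# pivot pin top, tongue, grip
print("pivot",p2w(k,(251,14),150),"grip top",p2w(k,(221,265),174.5),"grip bottom",p2w(k,(201,310),97.5))
E
```

```text
collar (array([613.78596732,  35.00350166]), np.float64(0.7530565562399578), 199) flange (array([583.72414544,  20.0713638 ]), np.float64(11.355073366598074), 175) tcp 585.0 21.7
cap in grip [-1.30585456 -1.6186362 ] target tcp wrist [615.09182187  36.62213786]
pivot [[698.20230142 133.11826963]] grip top [[536.39549501  80.46897643]] grip bottom [[440.63660874  88.00070955]]
```

```bash
python3 - <<'E'
from h import *
x,y=614.5,37.0
arm.servo_line([x,y,185],rate=150); arm.hold(0.2)
f0=arm.read_state()["ft_force"]; z=164
arm.servo_line([x,y,z],rate=120)
while z>144:
    z-=2; arm.servo_line([x,y,z],rate=60)
    s=arm.read_state(); f=s["ft_force"]-f0; print(z,np.round(s["tool_pos"],1),np.round(f,1),np.round(s["ft_torque"],1))
    if f[2]>15: break
print(s["clock"],s["opening"])
E
```

```text
162 [614.7  37.  162.4] [-1.1  0.6  0.4] [-0.1 -0.   0.1]
160 [614.5  37.  160. ] [-1.2  0.6  0.6] [-0.  0. -0.]
158 [614.4  37.  157.9] [-0.9  0.2 -0.1] [0. 0. 0.]
156 [614.4  37.  155.8] [-0.7  0.2  0.6] [-0. -0. -0.]
154 [614.4  37.  153.9] [-0.8  0.3  0.9] [0.1 0.1 0. ]
152 [614.4  37.  151.9] [-1.4  0.4  0.2] [ 0.   0.  -0.1]
150 [614.4  37.  149.9] [-0.9  0.7  0.3] [ 0. -0. -0.]
148 [614.4  37.  147.8] [-1.4  0.5 -0.3] [ 0.1  0.  -0. ]
146 [615.1  37.1 147. ] [-4.2  0.  13.1] [-0.1  0.6 -0. ]
144 [615.3  37.1 146.9] [-15.2  -1.7  41.4] [-0.3  3.   0. ]
24.2 14.638184968832658
```

The cap slid in without contact and bottomed at exactly the expected TCP height of 147. I release it, back off, verify it and look at the grip.

```bash
python3 - <<'E'
from h import *
arm.servo_line([614.5,37,147.2],rate=60); arm.set_gripper(45,40); arm.servo_line([614.5,37,235],rate=250)
q=down(-1.33)
arm.movep([470,80,250],q); arm.hold(0.3)
s=arm.read_state(); k=cal("wrist"); im=arm.grab_frame("wrist"); cv2.imwrite("pics/w4.png",im); np.save("w4.npy",np.array([*k[:3],*k[3].ravel()]))
print(s["clock"],s["tool_pos"],s["opening"],w2p(k,[[614.5,37,185],[496,86,174.5]]))
c=redblob(im,w2p(k,[[614.5,37,185]])[0],100); print("cap flange",circ(k,c,173)) 
# ik chain along arc
pv=np.array([698,135.3]); 
for a0 in (0,np.pi):
    js=s["joints"]; ok=[]
    for t in np.linspace(0,1.25,6):
        th=np.radians(193.7)-t; p=pv+209*np.array([np.cos(th),np.sin(th)]); j=arm.ik([*p,108],down(-1.33-t+a0)); ok.append(None if j is None else np.round(j,2).tolist())
    print(a0,*ok,sep="\n")
E
```

```text
26.3083 [470.30648101  79.79923037 249.56675257] 45.45504560623435 [[441.75762106  45.77679982]
 [322.31244558 203.32251644]]
cap flange [613.1  37.4  45.5 611.6  36.8]
0
[-0.11, 0.47, -0.23, 2.0, 0.16, 0.69, -1.77]
[-0.22, 0.48, -0.22, 1.98, 0.16, 0.7, -2.12]
[-0.32, 0.51, -0.21, 1.93, 0.15, 0.73, -2.45]
[-0.66, 0.56, 0.17, 1.85, -0.13, 0.75, -2.5]
[-0.95, 0.7, 0.59, 1.73, -0.49, 0.86, -2.47]
[-1.13, 0.95, 1.01, 1.6, -0.88, 1.11, -2.47]
3.141592653589793
[0.44, 0.66, -1.01, 1.97, 0.71, 0.92, 0.87]
[0.17, 0.57, -0.76, 1.96, 0.53, 0.82, 0.68]
[0.05, 0.59, -0.73, 1.91, 0.52, 0.84, 0.36]
[-0.06, 0.63, -0.68, 1.81, 0.51, 0.88, 0.08]
[-0.14, 0.69, -0.64, 1.69, 0.49, 0.93, -0.17]
[-0.21, 0.75, -0.6, 1.54, 0.47, 1.0, -0.38]
```

View pics/w4.png

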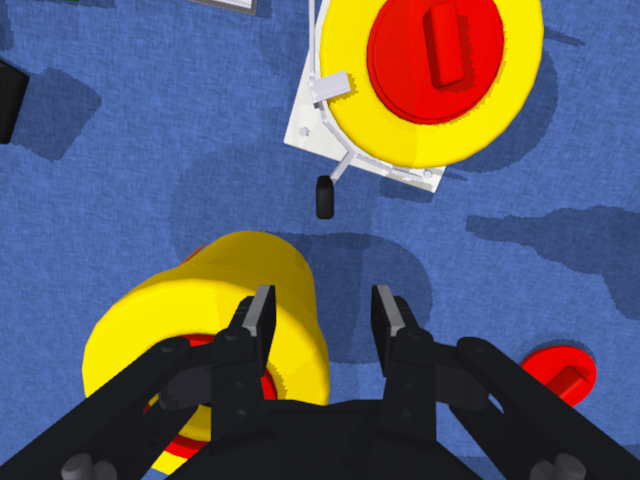

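The picture shows the cap seated flat and centred in the mouth at (437,60). The black grip is at (325,197), matching its computed place, with its length vertical, so its yaw is as planned. I will grasp with the half-turned wrist, which gives comfortable joints along the whole arc. First I check the height of the large loose bin under the wrist.

```bash
cat >> h.py <<'E'
PV=np.array([698,135.3]); TH=np.radians(193.7)
def arcp(t,r=209): return PV+r*np.array([np.cos(TH-t),np.sin(TH-t)])
def arcq(t): return down(-1.33-t+np.pi)
E
python3 - <<'E'
from h import *
kt,ks=cal("top"),cal("side"); t=cv2.imread("pics/top0.png"); s=cv2.imread("pics/side0.png")
ct=redblob(t,(278,303),32); cs=redblob(s,(384,286),38)
ez=[(np.hypot(*(circ(kt,ct,z)[:2]-circ(ks,cs,z)[:2])),z) for z in range(120,300,5)]; z=min(ez)[1]; print("big bin",min(ez),circ(kt,ct,z))
if z>235: raise SystemExit("too tall")
p=arcp(0); print(p)
arm.movep([*p,240],arcq(0)); arm.set_gripper(38,30); arm.hold(0.1)
arm.servo_line([*p,112],rate=150); arm.hold(0.2)
s=arm.read_state(); print(s["clock"],np.round(s["tool_pos"],1),np.round(s["ft_force"],1))
arm.set_gripper(6,30); s=arm.read_state(); print("grip",s["opening"],s["finger_force"],np.round(s["ft_force"],1),s["clock"])
E
```

```text
big bin (np.float64(2.3345235059857186), 210) [321.9 144.9  59.1 321.4 145.1]
[494.94623392  85.80082747]
30.2667 [495.3  85.7 112.6] [-0.4  0.  -0.3]
grip 13.539299238612319 31.727837920188904 [-1.6 -3.3  6. ] 30.5917
```

The grip is held (13.5 mm, 32 N). I swing along the arc and watch the wrist force.

```bash
python3 - <<'E'
from h import *
s=arm.read_state(); z=112
for t in np.linspace(0,1.2,13)[1:]:
    arm.servo_line([*arcp(t),z],arcq(t),rate=80)
    s=arm.read_state(); f=s["ft_force"]; e=np.array([np.sin(TH-t),-np.cos(TH-t)]); n=np.array([np.cos(TH-t),np.sin(TH-t)])
    print(round(t,2),np.round(s["tool_pos"],1),"tan",round(float(f[:2]@e),1),"rad",round(float(f[:2]@n),1),"z",round(f[2],1),"op",round(s["opening"],1),"ff",round(s["finger_force"],1),round(s["clock"],1))
    if np.linalg.norm(f)>70 or s["opening"]<11: print("stop"); break
E
```

```text
0.1 [491.1 105.8 112.2] tan -3.3 rad 3.4 z 8.7 op 13.5 ff 32.4 31.0
0.2 [489.2 126.3 112.2] tan -4.2 rad 5.2 z 13.8 op 13.7 ff 32.9 31.4
0.3 [489.3 147.1 112.2] tan -4.6 rad 5.3 z 15.0 op 13.6 ff 33.2 31.8
0.4 [491.5 167.9 112.2] tan -4.7 rad 6.8 z 15.8 op 13.7 ff 33.4 32.2
0.5 [495.8 188.4 112.2] tan -6.1 rad 7.0 z 17.1 op 13.6 ff 33.4 32.6
0.6 [502.1 208.3 112.2] tan -7.3 rad 7.9 z 16.7 op 13.9 ff 33.5 33.0
0.7 [510.4 227.6 112.2] tan -7.1 rad 7.2 z 16.8 op 13.8 ff 33.4 33.5
0.8 [520.5 245.9 112.2] tan -8.3 rad 6.6 z 16.9 op 14.1 ff 33.4 33.9
0.9 [532.4 263.1 112.2] tan -9.5 rad 7.2 z 16.7 op 13.9 ff 33.3 34.3
1.0 [546.  278.9 112.2] tan -8.2 rad 6.7 z 16.4 op 13.4 ff 33.3 34.7
1.1 [561.1 293.4 112.3] tan -10.3 rad 6.2 z 16.6 op 14.2 ff 33.2 35.1
1.2 [577.6 306.2 112.3] tan -10.3 rad 4.8 z 14.5 op 13.6 ff 33.2 35.5
```

```bash
python3 - <<'E'
from h import *
for t in np.arange(1.215,1.31,0.012):
    arm.servo_line([*arcp(t),112],arcq(min(t,1.25)),rate=40); arm.hold(0.1)
    s=arm.read_state(); f=s["ft_force"]; e=np.array([np.sin(TH-t),-np.cos(TH-t)]); tf=float(f[:2]@e)
    print(round(t,3),np.round(s["tool_pos"],1),"tan",round(tf,1),"op",round(s["opening"],1),"ff",round(s["finger_force"],1))
    if tf<-22: break
arm.hold(0.3); s=arm.read_state(); p=np.array(s["tool_pos"][:2])-PV; f=s["ft_force"]
print("tan",float(f[:2]@e),"angle",TH-np.arctan2(p[1],p[0]),np.hypot(*p),s["clock"],np.abs(s["joint_velocities"]).max())
im=arm.grab_frame("top"); c=cv2.resize(im[140:280,170:370],None,fx=4,fy=4,interpolation=2); cv2.imwrite("pics/end.png",c)
kt=cal("top"); print("cap",circ(kt,redblob(im,w2p(kt,[[614.4,37,173]])[0],26),173))
E
```

```text
1.215 [580.  307.9 112.3] tan -11.0 op 13.9 ff 33.0
1.227 [582.1 309.3 112.3] tan -11.3 op 13.8 ff 33.0
1.239 [584.2 310.7 112.3] tan -11.6 op 13.4 ff 33.0
1.251 [585.9 311.8 112.3] tan -13.6 op 13.4 ff 33.2
1.263 [586.7 312.3 112.2] tan -27.8 op 13.7 ff 35.7
tan -29.03606916724451 angle 1.2485077814993124 209.0860209904202 37.5417 0.002145430338075742
cap [632.1  38.1  40.4 635.1  38.7]
```

View pics/end.png

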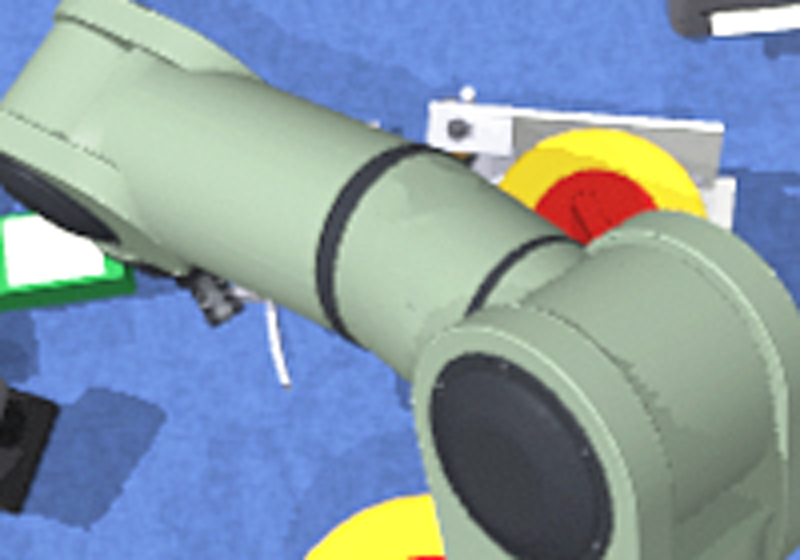

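The picture shows the arm held open at its stop: the tangential force jumped at 1.249 rad. The visible part of the cap, at (600,205), is still in place and the bin is standing. Handing in.

```bash
python3 -c "
from bench import arm
print(arm.close_job()); print(arm.read_state()['clock'])"
```

```text
the job is handed in; nothing more can be done
None
the job is handed in; nothing more can be done
```

I handed the job in, without seeing the judge's verdict: the red cap is home and released in the bin's mouth, and the gripper is still holding the retaining arm against its stop (about 1.25 rad, fingers pressing with over 30 N); the first grasp closed on air above the cap and disturbed nothing.

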